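# Square the dust cover on the squaring plate and fit it on the sloping specimen tray

## Task

Press the orange dust cover gently into the corner of the squaring plate, flat against both steel fences at once, so that you can then pick it up true; lift it off and lower it gently square onto the sloping specimen tray, cut corner over cut corner, until it sits fully down over the raised deck, and let go. Do not knock the loupe, the petri dish, the round reference block or the caliper out of place.

Things in the scene. Friction and masses are not known exactly. Their poses are not given: they have to be found in the camera images.
- board: The level aluminium squaring plate, 190 x 160 mm, its top face 12 mm above the table; plate and fences are fixed to the table. Origin: inner corner of the two fences, on the top face. x runs away from the robot (roughly), y to the left, z up. The plate reaches from x = -15 to 175 mm and y = -35 to 125 mm of this frame. Tall hardness testers stand at the left and right of the table, their eyepieces reaching out: come in from the middle.
- side_fence: Steel fence for the cover's long side, fixed on the plate; same frame as board. Its face is the plane y = 0 and it lies on the -y side of it: a bar 12 mm thick from x = 4 to 126 mm, 13 mm high at its ends but only 4 mm high between x = 30 and 94 mm, where this notch leaves room for a finger beside the cover.
- end_fence: Steel fence for the cover's end, fixed on the plate at the end nearest the robot; same frame as board. Its face is the plane x = 0 and it lies on the -x side of it: one bar 12 mm thick and 13 mm high from y = -6 to 70 mm. Pressed with more than 40 N the fences or cover count as damaged; 3 to 15 N is right.
- cover_mid (a point): Centre, half-way up, of the orange dust cover: a shallow upside-down box 124 mm (its x) by 64 mm (its y) by 24 mm (its z), 3 mm walls and top, open underneath, about 0.16 kg. It starts askew on the squaring plate, upright, its +x end away from the robot. Square in the corner its centre is at x = 62, y = 32, z = 12 mm of board and its axes are parallel to those. 
- cover_cut (a point): Middle of the cover's cut corner face, half-way up: 53 mm in x and 23 mm in y from the cover's centre; the corner at its +x +y is cut off at 45 degrees by 18 mm. The cover can be gripped across its 64 mm width at mid length, near its centre of mass.
- tray: Specimen tray on a fixed stand, sloping 25 degrees, low end towards the robot. Origin: centre of its underside, 55 mm above the table; x up the slope, y across, z square off it. Grey flange 136 x 76 x 9 mm; on it a light deck 115 x 55 x 16 mm, cut at its +x +y corner as the cover, shoulders tapered 5 mm over the top 7 mm. The skirt goes over the deck with 1.5 mm play and rests on the flange.
- tray_cut (a point): Where the middle of the cover's cut corner face comes when the cover is fitted: 53 mm in x, 23 mm in y and 21 mm in z of the tray's frame. Fitted, the cover's centre is at x = 0, y = 0, z = 21 mm of the tray's frame and its axes are parallel to the tray's.
- loupe: Bystander: black stand loupe, 36 mm across, 36 mm high; origin centre of underside.
- petri_dish: Bystander: clear petri dish, 61 mm across, 13 mm high; origin centre of underside.
- ref_block: Bystander: round steel hardness reference block, 52 mm across, 12 mm high; origin centre of underside.
- caliper: Bystander: vernier caliper lying flat, 73 x 200 x 15 mm; origin centre of underside.
Mind the look-alikes: they are no part of the job. There is more than one size of the tray; the one meant has the size given above.

How it is judged:
By the outcome, as a careful person would: the job done as asked, in the order asked, and still so for the second after the job is handed in, with the robot touching nothing.
It also fails if it takes over 72 s, if anything falls off the work surface, if the arm or the gripper's body presses on something with over 40 N, if the wrist force passes 120 N, or if a joint passes its speed limit or range.

## Robot

A 6-joint arm with a two-finger parallel gripper is mounted at the origin on a cart in front of the work surface, level with it; the furniture and walls round the work are solid. World frame = base frame: x ahead of the robot, y to its left, z up, the work surface at z = 0. Lengths are in m, angles in degrees, forces in N, time in s.
With the tool pointing down it reaches from about 0.3 to 0.95 m from the base axis. Payload 3.1 kg.
Tool frame: the origin (TCP) lies at the very end of the fingers, on their centre line; the grasp point (between the pads) lies 19 mm behind it; z points along the fingers, y is the line along which they close (so a half turn about z gives the same grasp; the last joint's range is limited). The gripper opens to 85 mm and grips with 20 to 120 N. Pads are 22 mm wide; open, the fingers measure 114 mm over their backs; the gripper's body (76 mm by 85 mm) begins 54 mm behind the grasp point. The pads swing forward as they close: fully open they stand 13 mm farther back than shut.
Start: joints at [-72.691, 17.653, 93.61, -0, 68.738, -3.994], TCP at [0.227, -0.582, 0.231] pointing down, gripper open.
Joint ranges: [-175.34, 175.34], [-45.06, 112.39], [2.9, 150.54], [-68.45, 248.45], [3.09, 151.38], [-168.51, 168.51]. Speed limits (degrees/s): [159.86, 159.86, 180, 180, 180, 180].

## Interface

Orientations are given as [roll, pitch, yaw] about the fixed x, y, z axes, in that order (R = Rz(yaw) Ry(pitch) Rx(roll)).
In Python, from station import arm gives the robot as it stands.
- The arm moves only by the tool jog_arm, never from a script. Its argument "series" is a list of rows, each a list of 6 numbers: the shift along the tool's x, y, z in cm, then the turn, a rotation vector about the tool's x, y, z in degrees. In form: [[dx, dy, dz, wx, wy, wz], ...]. A call has 1 to 8 rows; each row shifts and turns the commanded pose from where the row before left it, along the tool's axes as they then stand; what a row does not reach is not made up. A row lasts 1/8 s, in which the tool goes at most 62.5 mm and 10.7 degrees, less where a joint would pass 70% of its speed; a pose out of reach is approached as far as the arm can. A call is refused whole if a number of a shift passes 6.25 or a number of a turn 10.7, either way. A call with a gripper value outside its range is refused whole. "fingers" is the opening, from 0 (shut) to 1 (fully open), set as the call begins (left out, the last holds). The fingers move at their own pace and stop on an object; "force" is the grip in N (left out, the last holds). Time passes only in rows, so rows that do not move let the fingers close. It gives the time, the measured TCP pose, the force, the opening and the grip force at its end, in the units of the state.
- arm.observe(): the state, without advancing time (a new reading comes with each control period).
- arm.capture(name): name is "scene" or "side" or "wrist"; returns (picture, depth): 420x560x3 uint8, red, green, blue; 420x560 float32, m along the optical axis (not along the pixel's ray), 0 where there is no reading.
- arm.calibration(name): a dict with "vfov" (degrees; the focal length in pixels is half the picture's height over the tangent of half this angle, whatever the lens; pixels are square), "cx", "cy" (the principal point, pixels), "R" (3x3) and "t" (3): a world point X has camera coordinates R X + t. Camera axes: x right, y down, z forward; pixel columns grow to the right and rows downward; lengths in m; the calibration is good to about 2 mm. A picture is of the moment at which its call begins: read the wrist's pose just before it. calibration takes no time and is no camera call; for the wrist camera it gives the pose at the moment of the call.
- arm.sign_off(): hands the job in; it is judged then, once.
The state is a dict: "time": time; "joints": joint angles; "joint_vel": joint speeds; "joint_torque": joint torques, N m; "ee_pos": TCP position; "tcp_rot": TCP orientation; "force": force on the tool from outside, world axes, zero at the start; "moment": the same for the moment, N m; "finger_gap": opening from 0.0 (shut) to 1.0 (fully open); "finger_force": force on a finger pad.
Only numpy, scipy, OpenCV 4.12 (cv2) and the standard library are available. Lean on these libraries where they do the work, as an engineer would, in place of code of your own. Each camera call takes 0.05 s, during which the arm holds its last target. There are 200 camera calls.

## Working session

There is one attempt and no reset: what is moved stays moved. The work goes in short steps, Python scripts to look and compute and a tool call to move; the robot and the scene stay as the last step left them, time stands still between calls to the robot, and variables do not carry over. Pictures are saved under pics/ and viewed, at most 10 in all, crops included, and the job is handed in when it is done.

Besides the shell and the picture viewer there is one more tool, called after "Emit:" in YAML: its name, and indented under it one key for each argument. jog_arm: Moves the arm, as the interface text tells. Its arguments: {"type":"object","properties":{"series":{"type":"array"},"fingers":{"type":"number"},"force":{"type":"number"}},"required":["series"]}

```bash
ls; mkdir -p pics
python3 - <<'E'
from station import arm
import cv2,numpy as np
for n in("scene","side"):
    p,d=arm.capture(n); c=arm.calibration(n); print(n,c)
    cv2.imwrite(f"pics/{n}0.png",p[:,:,::-1]); np.savez(f"pics/{n}0.npz",p=p,d=d,**{k:np.array(c[k]) for k in c})
print(arm.observe())
E
```

```text
pics
scene {'vfov': 55.590818104680906, 'cx': 281.84353955365026, 'cy': 209.1425115944699, 'R': array([[-0.74895128, -0.66259858,  0.00592388],
       [-0.49609411,  0.5547758 , -0.66791799],
       [ 0.43927509, -0.50317684, -0.7442113 ]]), 't': array([0.3610742 , 0.33669491, 1.02752354])}
side {'vfov': 55.877709270682175, 'cx': 282.96696277912685, 'cy': 207.22709136289808, 'R': array([[-0.84587022, -0.53290116, -0.02280188],
       [-0.22703111,  0.39838964, -0.88867461],
       [ 0.48265977, -0.74652665, -0.45797107]]), 't': array([0.42794864, 0.21379162, 0.81038992])}
{'time': 0.1, 'joints': array([-7.26906569e+01,  1.76993844e+01,  9.36815448e+01, -1.28043465e-04,
        6.87405981e+01, -3.99498166e+00]), 'joint_vel': array([-0.03009631, -0.11078075, -0.24837555,  0.04854125,  0.05780466,
       -0.11639223]), 'joint_torque': array([ 1.09148084e-03, -4.16400433e+01, -2.77644575e+01, -9.44055705e-05,
        4.00675883e-03,  1.06027929e-05]), 'ee_pos': array([ 0.22680962, -0.58158259,  0.23016905]), 'tcp_rot': array([-1.79878760e+02, -8.34774530e-03,  2.13043625e+01]), 'force': array([0.09100108, 0.83184468, 0.43201578]), 'moment': array([ 0.02367927, -0.0182152 ,  0.00248595]), 'finger_force': 0.0, 'finger_gap': 1.0003813532208878}
```

View pics/scene0.png

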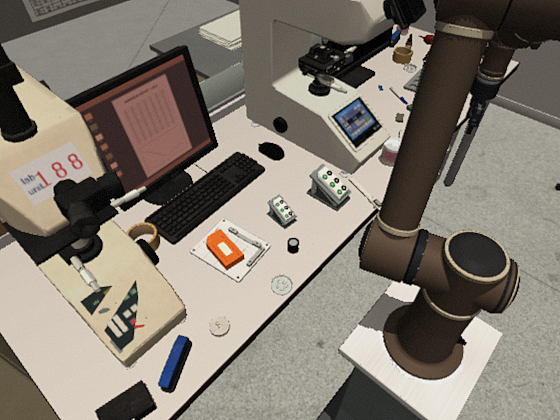

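View pics/side0.png

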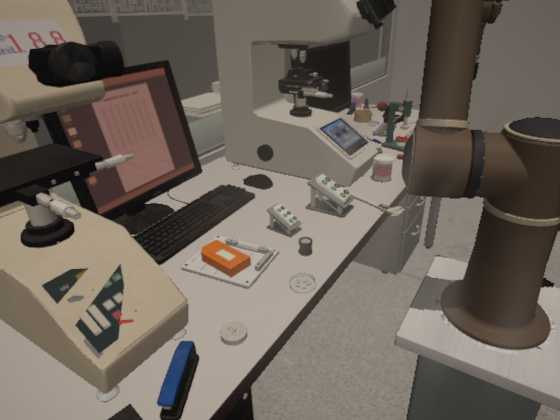

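Scene view: orange cover at (225,248) on the plate (232,248). Two tray candidates: a small one at (282,208) and a large one at (330,183). The loupe is at (293,244), petri dish (282,284), reference block (219,326) and caliper (365,190). The side view agrees: cover (226,257), trays (284,217) and (330,190).

```bash
cat > h.py <<'E'
import numpy as np,cv2
from scipy.spatial.transform import Rotation as Ro
def load(n):
    z=np.load(f"pics/{n}.npz"); return {k:z[k] for k in z.files}
def snap(arm,n,tag):
    c=arm.calibration(n); p,d=arm.capture(n)
    cv2.imwrite(f"pics/{tag}.png",p[:,:,::-1]); np.savez(f"pics/{tag}.npz",p=p,d=d,**{k:np.array(c[k]) for k in c})
    return load(tag)
def foc(c): return 210/np.tan(np.radians(c["vfov"])/2)
def cloud(c):
    v,u=np.mgrid[:420,:560]; d=c["d"]; f=foc(c)
    X=np.stack([(u-c["cx"])*d/f,(v-c["cy"])*d/f,d],-1)
    return (X-c["t"])@c["R"]
def plane(c,uv,z):
    uv=np.atleast_2d(uv).astype(float); f=foc(c)
    r=np.c_[(uv[:,0]-c["cx"])/f,(uv[:,1]-c["cy"])/f,np.ones(len(uv))]@c["R"]; o=-c["R"].T@c["t"]
    return o+r*((z-o[2])/r[:,2])[:,None]
def proj(c,X):
    Y=np.atleast_2d(X)@c["R"].T+c["t"]; return Y[:,:2]/Y[:,2:]*foc(c)+[c["cx"],c["cy"]]
E
python3 - <<'E'
from h import *
c=load("scene0");X=cloud(c)
for n,u,v in[("cover",225,248),("plate",205,252),("small",282,206),("big",328,183),("loupe",293,240),("petri",282,284),("ref",219,325),("caliper",362,186),("cal2",378,203),("tester L",85,260),("testerR scrn",355,125),("kbd",210,200),("bigL",310,170),("bigR",350,195),("smallL",268,200),("smallR",296,218)]:
    print(n,X[v,u].round(3),plane(c,(u,v),0)[0].round(3))
E
```

```text
cover [0.57  0.153 0.037] [0.593 0.137 0.   ]
plate [0.62  0.192 0.011] [0.627 0.188 0.   ]
small [ 0.545 -0.072  0.054] [ 0.578 -0.109  0.   ]
big [ 0.488 -0.234  0.076] [ 0.53 -0.3   0.  ]
loupe [ 0.441 -0.004  0.034] [ 0.457 -0.025  0.   ]
petri [ 0.379  0.116 -0.001] [0.379 0.116 0.   ]
ref [0.416 0.323 0.01 ] [0.42 0.32 0.  ]
caliper [ 0.431 -0.368  0.   ] [ 0.431 -0.368  0.   ]
cal2 [ 0.34  -0.323  0.014] [ 0.345 -0.336  0.   ]
tester L [0.679 0.472 0.214] [0.871 0.445 0.   ]
testerR scrn [ 0.543 -0.447  0.163] [ 0.653 -0.648  0.   ]
kbd [0.762 0.045 0.021] [ 0.778  0.033 -0.   ]
bigL [ 0.62  -0.311 -0.001] [ 0.62  -0.311  0.   ]
bigR [ 0.438 -0.306 -0.002] [ 0.437 -0.304  0.   ]
smallL [ 0.633 -0.099 -0.002] [ 0.632 -0.098 -0.   ]
smallR [ 0.511 -0.103 -0.005] [ 0.509 -0.1    0.   ]
```

Run:
```python
import cv2
a=cv2.imread("pics/scene0.png")[155:300,180:390]
cv2.imwrite("pics/crop0.png",cv2.resize(a,None,fx=3.8,fy=3.8,interpolation=cv2.INTER_CUBIC))
```

```text
(no output)
```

View pics/crop0.png

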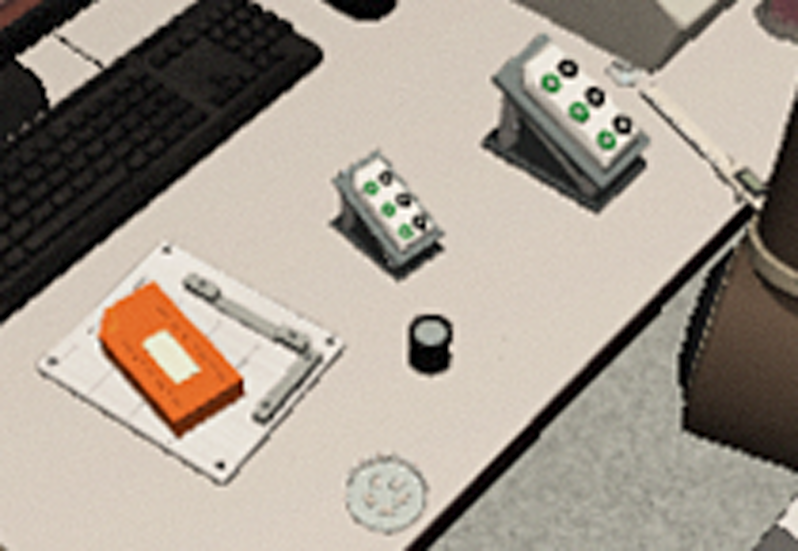

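Big tray's top is at z 0.076, and the description predicts about 0.078, so the tray on the right at (330,183) is the likely one. The small one at (282,208) is the decoy. I'll bring the wrist camera over to check.

```bash
cat >> h.py <<'E'
def pose(s): return np.array(s["ee_pos"]),Ro.from_euler("xyz",s["tcp_rot"],degrees=True)
def rows(p0,R0,p1,rpy,n):
    """n equal rows from (p0,R0) to p1,rpy, in tool axes: cm, degrees"""
    R1=Ro.from_euler("xyz",rpy,degrees=True) if not isinstance(rpy,Ro) else rpy
    w=(R0.inv()*R1).as_rotvec(); out=[]
    for i in range(n):
        Ri=R0*Ro.from_rotvec(w*i/n); out.append(np.r_[Ri.inv().apply(p1-p0)*100/n,np.degrees(w)/n].round(2).tolist())
    return out
E
python3 - <<'E'
from h import *
from station import arm
s=arm.observe();p,R=pose(s);c=arm.calibration("wrist")
o=-c["R"].T@c["t"];print("cam in tool",R.inv().apply(o-p).round(3),"axis",R.inv().apply(c["R"][2]).round(3),"right",R.inv().apply(c["R"][0]).round(3),c["vfov"])
a=np.array([.30,-.25,.32]);print(rows(p,R,a,[180,0,10],7))
b=np.array([.42,.10,.34]);Ra=Ro.from_euler("xyz",[180,0,10],degrees=True);print(rows(a,Ra,b,[180,0,0],7))
E
```

```text
cam in tool [ 0.071 -0.    -0.142] axis [-0.283 -0.001  0.959] right [-0.     1.     0.001] 70.90437928833042
[[2.7, -4.04, -1.27, -0.02, 0.0, 1.61], [2.58, -4.11, -1.28, -0.02, 0.0, 1.61], [2.46, -4.18, -1.28, -0.02, 0.0, 1.61], [2.34, -4.25, -1.28, -0.02, 0.0, 1.61], [2.22, -4.31, -1.28, -0.02, 0.0, 1.61], [2.1, -4.37, -1.28, -0.02, 0.0, 1.61], [1.98, -4.43, -1.28, -0.02, 0.0, 1.61]]
[[2.56, -4.63, -0.29, 0.0, -0.0, 1.43], [2.44, -4.69, -0.29, 0.0, -0.0, 1.43], [2.32, -4.75, -0.29, 0.0, -0.0, 1.43], [2.2, -4.8, -0.29, 0.0, -0.0, 1.43], [2.08, -4.86, -0.29, 0.0, -0.0, 1.43], [1.96, -4.91, -0.29, 0.0, -0.0, 1.43], [1.84, -4.96, -0.29, 0.0, -0.0, 1.43]]
```

Emit:
jog_arm:
  series:
    - [2.7,-4.0,-1.3,0,0,1.6]
    - [2.6,-4.1,-1.3,0,0,1.6]
    - [2.5,-4.2,-1.3,0,0,1.6]
    - [2.3,-4.3,-1.3,0,0,1.6]
    - [2.2,-4.3,-1.3,0,0,1.6]
    - [2.1,-4.4,-1.3,0,0,1.6]
    - [4.5,-4.0,0,0,0,1.6]
    - [3,-1,0,0,0,0]
  fingers: 1

```text
time: 1.1
ee_pos: [0.3536, -0.2316, 0.3094]
tcp_rot: [-180.0, -0.0, 10.2]
force: [0.2, -1.2, -0.2]
finger_gap: 1.002
finger_force: 0.0
```

Emit:
jog_arm:
  series:
    - [0,0,0,0,0,0]

```text
time: 1.23
ee_pos: [0.3541, -0.2328, 0.3091]
tcp_rot: [-180.0, -0.0, 10.3]
force: [0.3, -0.6, 0.4]
finger_gap: 1.001
finger_force: 0.0
```

Run:
```python
from h import *
from station import arm
print(arm.observe()["ee_pos"],arm.observe()["tcp_rot"]);snap(arm,"wrist","w1")
```

```text
[ 0.3540604  -0.23279983  0.30908021] [-1.79982227e+02 -2.84236122e-03  1.03251045e+01]
```

View pics/w1.png

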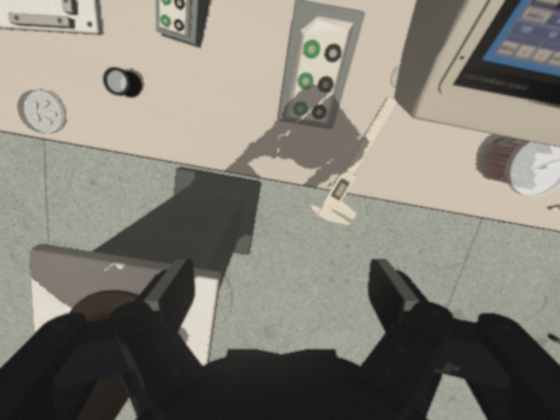

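Wrist view: the large tray is at (323,65), deck face up, with its cut corner at upper left (310,22). The caliper is at (365,150), the loupe (118,80) and the petri dish (43,110). I'll move forward for a centred, closer look at the tray.

Emit:
jog_arm:
  series:
    - [3.6,0,2.3,0,0,0]
    - [3.6,0,2.3,0,0,0]
    - [3.6,0,2.3,0,0,0]
    - [0,0,0,0,0,0]
    - [0,0,0,0,0,0]

```text
time: 1.9
ee_pos: [0.4584, -0.216, 0.24]
tcp_rot: [-180.0, 0.1, 10.0]
force: [0.4, 0.2, -0.4]
finger_gap: 1.002
finger_force: 0.0
```

Run:
```python
from h import *
from station import arm
print(arm.observe()["ee_pos"],arm.observe()["tcp_rot"]);snap(arm,"wrist","w2")
```

```text
[ 0.45839128 -0.21595344  0.24003166] [-1.79974468e+02  9.28718463e-02  1.00497424e+01]
```

View pics/w2.png

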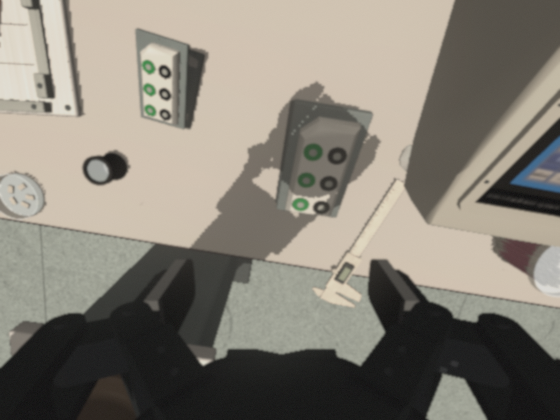

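Tray in this view: flange corners are about (290,97), (372,110), (338,217) and (277,209). The deck is inside it with six rings, cut corner at upper left. I'll fit it from depth.

```bash
cat > tray.py <<'E'
from h import *
def fit_tray(tag,c0,s=25):
    c=load(tag);X=cloud(c);P=X[(c["d"]>0)&(np.hypot(X[...,0]-c0[0],X[...,1]-c0[1])<.10)&(X[...,2]>.012)]
    # deck top plane: start from central points, refine
    Q=P[np.hypot(P[:,0]-c0[0],P[:,1]-c0[1])<.02]
    for _ in range(6):
        m=np.median(Q,0) if _==0 else Q.mean(0); n=np.linalg.svd(Q-m)[2][2]; n*=np.sign(n[2])
        h=(P-m)@n; Q=P[(abs(h)<.003)]
    print("slope",np.degrees(np.arccos(n[2])).round(2),"rms",h[abs(h)<.003].std().round(4),"aspect yaw",np.degrees(np.arctan2(-n[1],-n[0])).round(2))
    ex=np.array([-n[0],-n[1],0])+0.;ex-=n*(ex@n);ex/=np.linalg.norm(ex);ey=np.cross(n,ex)
    for nm,lo,hi in(("deck",-.003,.003),("shoulder+",-.012,.003),("flange",-.019,-.0125),("all",-.019,.003)):
        k=(h>lo)&(h<hi); q=np.c_[(P[k]-m)@ex,(P[k]-m)@ey]*1000
        r=cv2.minAreaRect(q.astype(np.float32)); cen=m+(ex*r[0][0]+ey*r[0][1])/1000
        print(nm,k.sum(),"rect",np.round(r,1) if 0 else (np.round(r[0],1),np.round(r[1],1),round(r[2],2)),"centre",cen.round(4),"h",np.median(h[k]).round(4))
    return m,n
E
python3 - <<'E'
from tray import *
fit_tray("w2",(.488,-.234))
E
```

```text
slope 89.29 rms 0.0014 aspect yaw -169.85
deck 13343 rect (array([-122.2,   15.1]), array([ 83.6, 290.2]), 82.05) centre [ 0.4796 -0.2285  0.1995] h -0.0006
shoulder+ 39742 rect (array([-124.7,    6.7]), array([149. , 291.3]), 85.87) centre [ 0.4782 -0.2202  0.1969] h -0.0061
flange 4469 rect (array([-131.2,    2.5]), array([135.8, 281.5]), 88.18) centre [ 0.4775 -0.2161  0.1905] h -0.0157
all 44755 rect (array([-126.3,    0.2]), array([149.2, 291.7]), 89.37) centre [ 0.477  -0.2138  0.1954] h -0.0064
```

```bash
sed -i 's/(X\[...,2\]>.012)/(X[...,2]>.012)\&(X[...,2]<.13)/' tray.py
python3 - <<'E'
from tray import *
fit_tray("w2",(.488,-.234))
E
```

```text
slope 40.99 rms 0.0017 aspect yaw -47.55
deck 1507 rect (array([-5.3, -4.2]), array([118.9,  45.2]), 41.03) centre [ 0.4751 -0.2319  0.0688] h -0.0001
shoulder+ 4107 rect (array([ 5.7, -3.5]), array([135.6,  62.8]), 42.99) centre [ 0.4811 -0.2376  0.0759] h -0.0048
flange 1184 rect (array([18.1, -9.7]), array([141.8,  54.9]), 57.02) centre [ 0.4829 -0.2487  0.0841] h -0.0153
all 5411 rect (array([ 5.9, -4.6]), array([136.9,  64.7]), 42.99) centre [ 0.4804 -0.2384  0.076 ] h -0.0069
```

```bash
cat > tray.py <<'E'
from h import *
def axes(yaw,sl=25):
    R=Ro.from_euler("xyz",[0,-sl,yaw],degrees=True); return R
def fit_tray(tag,c0,yaw0):
    c=load(tag);X=cloud(c);P=X[(c["d"]>0)&(np.hypot(X[...,0]-c0[0],X[...,1]-c0[1])<.10)&(X[...,2]>.012)&(X[...,2]<.13)]
    n=axes(yaw0).as_matrix()[:,2]; h=P@n
    hist,e=np.histogram(h,bins=np.arange(h.min(),h.max(),.001)); print("hist",[(round(e[i],3),int(hist[i])) for i in np.argsort(hist)[::-1][:8]])
    near=np.hypot(P[:,0]-c0[0],P[:,1]-c0[1])<.022; h0=np.median(h[near])
    Q=P[abs(h-h0)<.004]
    for _ in range(5):
        m=Q.mean(0); n=np.linalg.svd(Q-m)[2][2]; n*=np.sign(n[2]); h=(P-m)@n; Q=P[abs(h)<.0025]
    yaw=np.degrees(np.arctan2(-n[1],-n[0])); sl=np.degrees(np.arccos(n[2])); print("slope",sl.round(2),"yaw",yaw.round(2),len(Q))
    M=axes(yaw,sl).as_matrix(); ex,ey=M[:,0],M[:,1]
    for nm,lo,hi in(("deck",-.0035,.0035),("deck+sh",-.0085,.0035),("flange",-.019,-.0125),("all",-.019,.0035)):
        k=(h>lo)&(h<hi); q=np.c_[(P[k]-m)@ex,(P[k]-m)@ey]*1000
        r=cv2.minAreaRect(q.astype(np.float32)); cen=m+(ex*r[0][0]+ey*r[0][1])/1000
        print(nm,k.sum(),np.round(r[1],1),round(r[2],2),"centre",cen.round(4),"h",np.median(h[k]).round(4),"origin@",(cen-n*.025).round(4))
E
python3 - <<'E'
from tray import *
fit_tray("w2",(.488,-.234),-2)
E
```

```text
hist [(np.float64(-0.138), 1473), (np.float64(-0.137), 1070), (np.float64(-0.154), 876), (np.float64(-0.139), 816), (np.float64(-0.153), 735), (np.float64(-0.155), 726), (np.float64(-0.136), 365), (np.float64(-0.156), 274)]
slope 24.66 yaw 0.94 3941
deck 4122 [110.3  50.5] 0.5 centre [ 0.4821 -0.2512  0.0776] h -0.0001 origin@ [ 0.4925 -0.251   0.0549]
deck+sh 4774 [114.6  55.1] 0.46 centre [ 0.4819 -0.2513  0.0775] h -0.0003 origin@ [ 0.4923 -0.2511  0.0548]
flange 2835 [136.7  76. ] 0.36 centre [ 0.4813 -0.2513  0.0773] h -0.0162 origin@ [ 0.4917 -0.2511  0.0545]
all 7734 [136.7  76. ] 0.36 centre [ 0.4813 -0.2513  0.0773] h -0.002 origin@ [ 0.4917 -0.2511  0.0545]
```

The tray matches: flange 136.7 x 76, deck 114.6 x 55.1, slope 24.7°, underside z 0.055. Its origin is about (0.492, -0.251) and yaw about 1.2°. Board next.

Emit:
jog_arm:
  series:
    - [1.4,-4.5,-0.3,0,0,0]
    - [1.4,-4.5,-0.3,0,0,0]
    - [1.4,-4.5,-0.3,0,0,0]
    - [1.4,-4.5,-0.3,0,0,0]
    - [1.4,-4.5,-0.3,0,0,0]
    - [1.4,-4.5,-0.3,0,0,0]
    - [1.4,-4.5,0,0,0,0]
    - [0,0,0,0,0,0]

```text
time: 2.95
ee_pos: [0.5008, 0.1138, 0.2597]
tcp_rot: [-180.0, -0.1, 10.3]
force: [-0.6, -0.7, 0.2]
finger_gap: 0.998
finger_force: 0.0
```

Emit:
jog_arm:
  series:
    - [0,0,0,0,0,0]

```text
time: 3.08
ee_pos: [0.5005, 0.1111, 0.259]
tcp_rot: [179.9, -0.1, 10.1]
force: [0.6, -0.3, -1.0]
finger_gap: 1.001
finger_force: 0.0
```

Run:
```python
from h import *
from station import arm
print(arm.observe()["ee_pos"],arm.observe()["tcp_rot"],arm.observe()["force"]);snap(arm,"wrist","w3")
```

```text
[0.50052704 0.11111562 0.2590339 ] [ 1.79947547e+02 -5.23869767e-02  1.00877062e+01] [ 0.60651072 -0.25965462 -1.01271079]
```

View pics/w3.png

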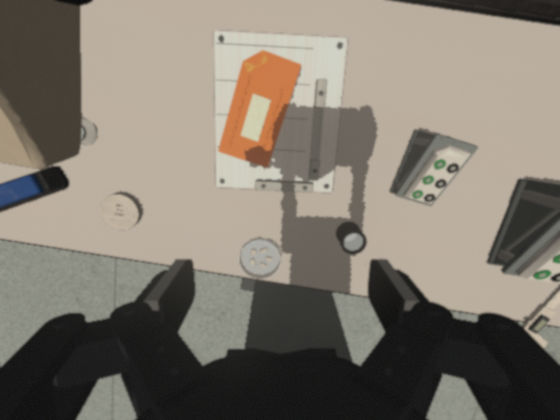

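Board view: the plate runs from (215,31) to (331,192), with the side fence at (319,130) and the end fence at (287,185). The cover is at (260,108), its cut corner at upper left, skewed about 17° clockwise in the image. Loupe (350,238), petri dish (260,257), reference block (121,210).

```bash
cat > board.py <<'E'
from h import *
def rect(q): 
    r=cv2.minAreaRect((q[:,:2]*1000).astype(np.float32)); (w,h),a=r[1],r[2]
    if w<h: a-=90;w,h=h,w
    a=(a+90)%180-90
    return np.round(r[0],1),np.round((w,h),1),round(a,2)
def orange(c):
    hsv=cv2.cvtColor(c["p"],cv2.COLOR_RGB2HSV); m=cv2.inRange(hsv,(2,150,40),(18,255,255))
    return cv2.morphologyEx(m,cv2.MORPH_CLOSE,np.ones((15,15)))>0
def board(tag):
    c=load(tag);X=cloud(c);z=X[...,2];near=(c["d"]>0)&(np.hypot(X[...,0]-.56,X[...,1]-.13)<.17)
    o=orange(c)&near
    k=o&(z>.028); print("cover top z",np.median(z[k]).round(4),"rect",rect(X[k]))
    f=near&~cv2.dilate(o.astype(np.uint8),np.ones((5,5))).astype(bool)
    pl=f&(z>.007)&(z<.03); n,l,st,_=cv2.connectedComponentsWithStats(pl.astype(np.uint8)); i=1+np.argmax(st[1:,4])
    q=X[(l==i)|(o&(z>.007)&(z<.05))]; print("plate z",np.median(z[l==i]).round(4),"rect",rect(q))
    k=f&(z>.0205)&(z<.03); n,l,st,_=cv2.connectedComponentsWithStats(k.astype(np.uint8))
    for i in range(1,n):
        if st[i,4]>25: print("fence part",st[i,4],rect(X[l==i]),"z",np.median(z[l==i]).round(4))
E
python3 - <<'E'
from board import *
board("w3")
E
```

```text
cover top z 0.0353 rect (array([580.4, 153.2]), array([120.3,  61.2]), -8.48)
plate z 0.0113 rect (array([575.8, 129.6]), array([190.2, 160.3]), 7.17)
fence part 293 (array([611.8,  82.7]), array([31.8, 12.3]), 7.52) z 0.024
fence part 186 (array([519.9,  71.2]), array([25.6, 11.7]), 9.87) z 0.024
fence part 533 (array([492.1, 105.3]), array([74.9, 12.3]), -82.72) z 0.0241
```

Emit:
jog_arm:
  series:
    - [1,-0.5,2,0,0,6.2]
    - [1,-0.5,2,0,0,6.2]
    - [1,-0.5,2,0,0,6.2]
    - [0,0,0,0,0,0]
    - [0,0,0,0,0,0]
  fingers: 0.76
  force: 25

```text
time: 3.75
ee_pos: [0.5296, 0.128, 0.1989]
tcp_rot: [180.0, -0.0, -8.5]
force: [0.1, 0.1, 0.3]
finger_gap: 0.758
finger_force: 0.0
```

Run:
```python
from board import *
from station import arm
p3=(np.array([.5005,.1111,.259]),Ro.from_euler("xyz",[180,0,10.09],degrees=True))
s=arm.observe();print(s["ee_pos"],s["tcp_rot"],s["finger_gap"]);c=snap(arm,"wrist","w4")
for tag,(p,R) in(("w3",p3),("w4",pose(s))):
    c=load(tag);X=cloud(c)[c["d"]>0];T=R.inv().apply(X-p)*1000
    k=(abs(T[:,0])<14)&(abs(T[:,1])<70)&(T[:,2]>-70)&(T[:,2]<20); T=T[k]
    for sg in(1,-1):
        q=T[T[:,1]*sg>0]; tip=q[q[:,2]>np.percentile(q[:,2],99)-8]
        print(tag,sg,len(q),"z max",np.percentile(q[:,2],[95,99,100]).round(1),"tip |y| range",np.percentile(abs(tip[:,1]),[1,50,99]).round(1),"x",np.percentile(tip[:,0],[1,99]).round(1))
for tag in("w3","scene0","side0"):
    c=load(tag);X=cloud(c)[c["d"]>0]
    k=(X[:,2]>.1)&(X[:,2]<.6)&(X[:,0]>.45)&(X[:,0]<.8)
    a=X[k&(X[:,1]>.13)];b=X[k&(X[:,1]<-.2)]
    for q,f in((a,1),(b,-1)):
        q=q[np.argsort(q[:,1]*f)]
        if len(q): print(tag,"nearest tall",q[[0,len(q)//200,len(q)//50]].round(3).tolist())
board("w4")
```

```text
[0.52955348 0.12796496 0.19894458] [ 1.79994022e+02 -2.10814394e-02 -8.49362918e+00] 0.7583924384681635
w3 1 8135 z max [-22.6 -15.3 -11.8] tip |y| range [42.2 42.7 54.8] x [-11.7  10.4]
w3 -1 8111 z max [-22.5 -15.5 -11.1] tip |y| range [42.4 42.9 55.2] x [-11.5  10.5]
w4 1 8346 z max [-18.3  -9.9  -4.1] tip |y| range [32.4 32.8 45.8] x [-11.8  10.4]
w4 -1 8308 z max [-18.3  -9.9  -4.8] tip |y| range [32.  32.4 45.1] x [-11.2  10.5]
w3 nearest tall [[0.508, 0.13, 0.338], [0.515, 0.13, 0.349], [0.513, 0.132, 0.346]]
scene0 nearest tall [[0.676, 0.278, 0.309], [0.678, 0.322, 0.307], [0.66, 0.361, 0.581]]
scene0 nearest tall [[0.522, -0.238, 0.1], [0.776, -0.326, 0.132], [0.618, -0.351, 0.53]]
side0 nearest tall [[0.68, 0.278, 0.311], [0.676, 0.327, 0.305], [0.519, 0.369, 0.12]]
side0 nearest tall [[0.525, -0.252, 0.101], [0.774, -0.326, 0.116], [0.637, -0.349, 0.565]]
cover top z 0.0353 rect (array([580.3, 153.6]), array([120.2,  60.9]), -8.83)
plate z 0.0113 rect (array([575.6, 129.7]), array([190.3, 160.2]), 7.25)
fence part 394 (array([611.7,  82.9]), array([31.9, 12.2]), 7.2) z 0.0241
fence part 255 (array([519.4,  71.3]), array([26.5, 12.2]), 7.95) z 0.024
fence part 706 (array([492.1, 106. ]), array([75.3, 12.5]), -82.7) z 0.024
fence part 54 (array([447.4,   9.9]), array([25.2,  7. ]), -47.8) z 0.027
```

Fingertips at a 64 mm gap sit about 6 mm behind nominal TCP. Cover centre is (0.580, 0.1535), yaw -8.65°. Board yaw is 7.22°, with its origin near (0.502, 0.075). Next I descend to grip.

Emit:
jog_arm:
  series:
    - [1.16,-0.82,3.4,0,0,0]
    - [1.16,-0.82,3.4,0,0,0]
    - [1.16,-0.82,3.4,0,0,0]
    - [1.16,-0.82,3.4,0,0,0]
    - [0,0,2,0,0,0]
    - [0,0,1.5,0,0,0]
    - [0,0,1,0,0,0.15]
    - [0,0,0.5,0,0,0]
  fingers: 1

```text
time: 4.8
ee_pos: [0.5802, 0.1545, 0.0124]
tcp_rot: [-180.0, -0.0, -8.7]
force: [0.1, 0.1, 1.2]
finger_gap: 0.995
finger_force: 0.0
```

Emit:
jog_arm:
  series:
    - [0,0,0,0,0,0]
    - [0,0,0,0,0,0]

```text
time: 5.05
ee_pos: [0.5808, 0.1547, 0.0131]
tcp_rot: [-180.0, -0.1, -8.6]
force: [0.6, 0.2, -0.7]
finger_gap: 1.003
finger_force: 0.0
```

Emit:
jog_arm:
  series:
    - [0,0,0,0,0,0]
    - [0,0,0,0,0,0]
    - [0,0,0,0,0,0]
    - [0,0,0,0,0,0]
    - [0,0,0,0,0,0]
  fingers: 0.6
  force: 25

```text
time: 5.68
ee_pos: [0.5807, 0.1546, 0.013]
tcp_rot: [-180.0, -0.1, -8.6]
force: [-2.2, 0.1, 5.2]
finger_gap: 0.739
finger_force: 29.3
```

Run:
```python
from h import *
for r in rows(np.array([.5807,.1546,.015]),Ro.from_euler("xyz",[180,0,-8.6],degrees=True),np.array([.5628,.1199,.015]),[180,0,7.23],6): print(r)
```

```text
[-0.21, 0.62, 0.0, 0.0, 0.0, -2.64]
[-0.24, 0.61, 0.0, 0.0, 0.0, -2.64]
[-0.26, 0.59, 0.0, 0.0, 0.0, -2.64]
[-0.29, 0.58, 0.0, 0.0, 0.0, -2.64]
[-0.32, 0.57, 0.0, 0.0, 0.0, -2.64]
[-0.34, 0.55, 0.0, 0.0, 0.0, -2.64]
```

Emit:
jog_arm:
  series:
    - [0,0,-0.25,0,0,0]
    - [-0.21,0.62,0,0,0,-2.64]
    - [-0.24,0.61,0,0,0,-2.64]
    - [-0.26,0.59,0,0,0,-2.64]
    - [-0.29,0.58,0,0,0,-2.64]
    - [-0.32,0.57,0,0,0,-2.64]
    - [-0.34,0.55,0,0,0,-2.64]
    - [0,0,0,0,0,0]

```text
time: 6.68
ee_pos: [0.5611, 0.1196, 0.0139]
tcp_rot: [-180.0, 0.1, 7.1]
force: [-0.1, 0.5, -2.6]
finger_gap: 0.744
finger_force: 28.6
```

Emit:
jog_arm:
  series:
    - [0,0,0,0,0,0]

```text
time: 6.8
ee_pos: [0.5621, 0.1201, 0.0144]
tcp_rot: [-180.0, 0.0, 7.1]
force: [-0.1, -0.6, -1.7]
finger_gap: 0.742
finger_force: 28.6
```

Run:
```python
from board import *
from station import arm
s=arm.observe();print(s["ee_pos"],s["tcp_rot"],s["force"],s["finger_gap"]);snap(arm,"side","s5")
board("s5")
```

```text
[0.56206367 0.12006359 0.01441579] [-1.79990086e+02  2.54211294e-02  7.14813735e+00] [-0.10659885 -0.60391029 -1.69936527] 0.7423952760942943
cover top z 0.0379 rect (array([555.4, 129.5]), array([111.1, 100.6]), 41.47)
plate z 0.0121 rect (array([576.2, 134.2]), array([191.5, 160.9]), 8.0)
fence part 146 (array([494.5, 105.1]), array([84.6, 22.6]), -75.29) z 0.0248
```

Emit:
jog_arm:
  series:
    - [0,0,0.2,0,0,-0.1]
    - [-0.15,0.2,0,0,0,0]
    - [-0.15,0.2,0,0,0,0]
    - [0,0,0,0,0,0]
    - [0,0,0,0,0,0]

```text
time: 7.48
ee_pos: [0.5601, 0.1155, 0.013]
tcp_rot: [180.0, -0.0, 7.3]
force: [0.5, -0.8, 1.6]
finger_gap: 0.74
finger_force: 28.9
```

Emit:
jog_arm:
  series:
    - [0,0.05,0,0,0,0]
    - [0,0.05,0,0,0,0]
    - [0,0,0,0,0,0]

```text
time: 7.85
ee_pos: [0.5601, 0.1149, 0.013]
tcp_rot: [-180.0, -0.0, 7.3]
force: [-0.2, 3.3, 2.9]
finger_gap: 0.742
finger_force: 29.1
```

Emit:
jog_arm:
  series:
    - [0,0.04,0,0,0,0]
    - [0,0.04,0,0,0,0]
    - [0,0,0,0,0,0]

```text
time: 8.22
ee_pos: [0.5602, 0.1145, 0.0131]
tcp_rot: [-179.9, -0.0, 7.3]
force: [-0.4, 4.7, 2.1]
finger_gap: 0.741
finger_force: 29.2
```

Emit:
jog_arm:
  series:
    - [-0.05,0,0,0,0,0]
    - [-0.05,0,0,0,0,0]
    - [0,0,0,0,0,0]

```text
time: 8.6
ee_pos: [0.5602, 0.1145, 0.013]
tcp_rot: [-179.9, -0.2, 7.3]
force: [1.4, 5.4, 1.7]
finger_gap: 0.743
finger_force: 28.9
```

Emit:
jog_arm:
  series:
    - [-0.05,0,0,0,0,0]
    - [-0.05,0,0,0,0,0]
    - [0,0,0,0,0,0]

```text
time: 8.98
ee_pos: [0.56, 0.1145, 0.0131]
tcp_rot: [-179.9, -0.3, 7.3]
force: [2.6, 5.0, -0.2]
finger_gap: 0.742
finger_force: 28.7
```

Emit:
jog_arm:
  series:
    - [-0.05,0.03,0,0,0,0]
    - [-0.05,0.02,0,0,0,0]
    - [0,0,0,0,0,0]

```text
time: 9.35
ee_pos: [0.56, 0.1145, 0.0132]
tcp_rot: [-179.9, -0.4, 7.2]
force: [4.7, 8.6, -2.3]
finger_gap: 0.742
finger_force: 28.6
```

Emit:
jog_arm:
  series:
    - [-0.06,0,0,0,0,0]
    - [-0.06,0,0,0,0,0]
    - [-0.06,0,0,0,0,0]
    - [0,0,0,0,0,0]

```text
time: 9.85
ee_pos: [0.56, 0.1144, 0.0135]
tcp_rot: [-179.9, -0.6, 7.2]
force: [7.2, 8.1, -4.3]
finger_gap: 0.74
finger_force: 28.7
```

Run:
```python
from board import *
from station import arm
s=arm.observe();print(s["ee_pos"],s["tcp_rot"],s["force"],s["moment"]);snap(arm,"wrist","w6")
board("w6")
```

```text
[0.55995895 0.1144437  0.01349431] [-179.89102765   -0.61108803    7.24059854] [ 7.2121022   8.14321823 -4.27227694] [ 1.29075022 -1.06977743  0.02550406]
cover top z 0.0357 rect (array([569. , 115.6]), array([102.,  64.]), 7.24)
plate z 0.0112 rect (array([593.5, 132.1]), array([159.9, 154.8]), -82.72)
fence part 1533 (array([608.6, 105.2]), array([57.8, 32.3]), -81.69) z 0.0241
fence part 41 (array([565.1, 151.9]), array([3.6, 1.1]), -83.72) z 0.0269
fence part 48 (array([574.2,  79.6]), array([3.8, 1. ]), -82.77) z 0.0266
fence part 31 (array([560.3, 157.7]), array([4.3, 1.3]), -88.73) z 0.028
fence part 36 (array([571.1,  72.8]), array([3.8, 1.1]), -77.41) z 0.0281
fence part 132 (array([525.6,  72.7]), array([15. ,  3.8]), -0.62) z 0.0239
```

View pics/w6.png

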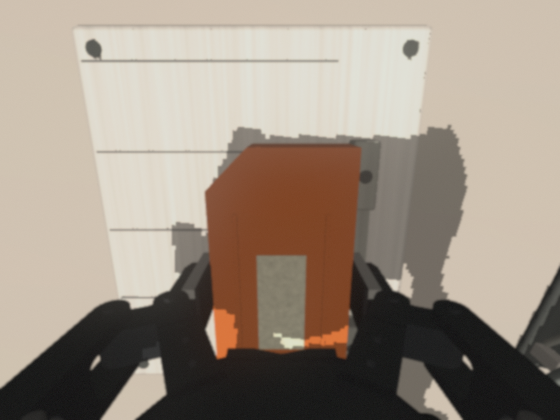

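The cover is square (7.24° against the board's 7.22°), its far end at board x≈124 and flush along the side fence, with about 8 N on each fence. Release and regrip true.

Emit:
jog_arm:
  series:
    - [0,0,0,0,0,0]
    - [0,0,0,0,0,0]
    - [0,0,0,0,0,0]
    - [0,0,0,0,0,0]
  fingers: 0.95

```text
time: 10.4
ee_pos: [0.5549, 0.1124, 0.0125]
tcp_rot: [180.0, 0.0, 7.3]
force: [-0.7, 0.7, -0.2]
finger_gap: 0.949
finger_force: 0.0
```

Emit:
jog_arm:
  series:
    - [0,0,0,0,0,0]

```text
time: 10.52
ee_pos: [0.5552, 0.1125, 0.0127]
tcp_rot: [180.0, 0.0, 7.3]
force: [0.8, 0.9, -0.8]
finger_gap: 0.952
finger_force: 0.0
```

Emit:
jog_arm:
  series:
    - [0.47,-0.14,0,0,0,0]
    - [0,0,0,0,0,0]
    - [0,0,0,0,0,0]

```text
time: 10.9
ee_pos: [0.5599, 0.1147, 0.0128]
tcp_rot: [180.0, 0.0, 7.3]
force: [-0.3, 0.7, -0.2]
finger_gap: 0.952
finger_force: 0.0
```

Run:
```python
from board import *
from station import arm
s=arm.observe();print(s["ee_pos"],s["tcp_rot"],s["force"]);snap(arm,"wrist","w7")
board("w7")
```

```text
[0.55989473 0.11472218 0.0127534 ] [1.79999644e+02 2.74280243e-03 7.29810877e+00] [-0.31687575  0.7078403  -0.18099507]
cover top z 0.0351 rect (array([569.9, 115.8]), array([102.3,  63.6]), 7.25)
plate z 0.0112 rect (array([580.1, 130.3]), array([181.1, 159.8]), 7.35)
fence part 1558 (array([609. , 105.4]), array([58.2, 31.4]), -82.18) z 0.0241
fence part 197 (array([554.9, 155.2]), array([22.5,  6.3]), 23.17) z 0.0277
fence part 198 (array([565.2,  74.3]), array([22.8,  6.2]), -8.91) z 0.0277
fence part 531 (array([521.9,  69.6]), array([23.5,  8.5]), 5.14) z 0.024
```

Emit:
jog_arm:
  series:
    - [0,0,0,0,0,0]
    - [0,0,0,0,0,0]
    - [0,0,0,0,0,0]
    - [0,0,0,0,0,0]
    - [0,0,0,0,0,0]
  fingers: 0.6
  force: 40

```text
time: 11.58
ee_pos: [0.5601, 0.1147, 0.013]
tcp_rot: [180.0, -0.0, 7.3]
force: [-0.4, -0.6, 2.8]
finger_gap: 0.738
finger_force: 45.6
```

```bash
cat > plan.py <<'E'
from h import *
# tray origin and yaw; board-true tool pose -> cover centre (board 62,32,12)
TO=np.array([.4920,-.2511,.0550]); YAW=1.2
def tool_for(zc,g,sl=25,yaw=YAW):
    """TCP pose so that the cover centre (held at tool coords g) is at height zc over the tray underside, tray centre"""
    RT=Ro.from_euler("xyz",[0,-sl,yaw],degrees=True); Rt=RT*Ro.from_euler("x",180,degrees=True)
    return TO+RT.apply([0,0,zc])-Rt.apply(g),Rt
E
python3 - <<'E'
from plan import *
from station import arm
s=arm.observe();p,R=pose(s);print(p,s["tcp_rot"],s["force"],s["finger_force"])
a=np.radians(7.23);B=np.array([[np.cos(a),-np.sin(a)],[np.sin(a),np.cos(a)]])
cc=np.r_[np.array([.5020,.07494])+B@[.062,.032],.024]; g=R.inv().apply(cc-p);print("cover centre",cc,"in tool mm",(g*1000).round(1))
for z in(.071,.021):
    q,Rt=tool_for(z,g);print(z,q.round(4),Rt.as_euler("xyz",degrees=True).round(2))
E
```

```text
[0.56005522 0.11468496 0.01299603] [ 1.79998735e+02 -2.36623738e-02  7.29136435e+00] [-0.3993324  -0.56002478  2.82180138] 45.616676956415176
cover centre [0.55947975 0.11448843 0.024     ] in tool mm [ -0.6   0.1 -11. ]
0.071 [ 0.4672 -0.2515  0.1096] [180.  -25.    1.2]
0.021 [ 0.4883 -0.2511  0.0643] [180.  -25.    1.2]
```

Emit:
jog_arm:
  series:
    - [0,0,-0.5,0,0,0]
    - [0,0,-1.5,0,0,0]
    - [0,0,-3.5,0,0,0]
    - [0,0,-4.5,0,0,0]
    - [0,0,-4.5,0,0,0]
    - [0,0,-2,0,0,0]
    - [0,0,0,0,0,0]

```text
time: 12.45
ee_pos: [0.5608, 0.1149, 0.1806]
tcp_rot: [-180.0, -0.2, 7.3]
force: [-0.3, -0.0, -2.1]
finger_gap: 0.738
finger_force: 46.5
```

Run:
```python
from plan import *
from station import arm
s=arm.observe();p,R=pose(s);print(p,s["tcp_rot"],s["force"],s["finger_gap"])
q,Rt=tool_for(.111,np.array([-.0006,.0001,-.011]));q0=q.copy()
print(q,*rows(p,R,q,Rt,12),sep="\n")
```

```text
[0.56084651 0.11488262 0.18057939] [-179.99579813   -0.23203728    7.2934188 ] [-0.26408249 -0.034586   -2.06563574] 0.7377199940346106
[ 0.45028901 -0.2518737   0.14588435]
[-1.3, 2.91, 0.28, -0.11, 2.06, 0.5]
[-1.29, 2.93, 0.24, -0.11, 2.06, 0.5]
[-1.27, 2.94, 0.2, -0.11, 2.06, 0.5]
[-1.25, 2.95, 0.16, -0.11, 2.06, 0.5]
[-1.23, 2.96, 0.12, -0.11, 2.06, 0.5]
[-1.21, 2.97, 0.09, -0.11, 2.06, 0.5]
[-1.18, 2.98, 0.05, -0.11, 2.06, 0.5]
[-1.16, 2.99, 0.01, -0.11, 2.06, 0.5]
[-1.13, 3.0, -0.02, -0.11, 2.06, 0.5]
[-1.11, 3.01, -0.06, -0.11, 2.06, 0.5]
[-1.08, 3.02, -0.09, -0.11, 2.06, 0.5]
[-1.05, 3.03, -0.12, -0.11, 2.06, 0.5]
```

Emit:
jog_arm:
  series:
    - [-1.3,2.9,0.3,-0.1,2.05,0.5]
    - [-1.3,2.9,0.25,-0.1,2.05,0.5]
    - [-1.27,2.95,0.2,-0.1,2.05,0.5]
    - [-1.25,2.95,0.15,-0.1,2.05,0.5]
    - [-1.23,2.95,0.1,-0.1,2.05,0.5]
    - [-1.2,3,0.1,-0.1,2.05,0.5]
    - [-1.2,3,0.05,-0.1,2.05,0.5]
    - [-1.15,3,0,-0.1,2.05,0.5]

```text
time: 13.45
ee_pos: [0.4835, -0.1302, 0.1531]
tcp_rot: [179.9, -16.2, 3.3]
force: [0.8, -0.0, -1.7]
finger_gap: 0.738
finger_force: 46.4
```

Emit:
jog_arm:
  series:
    - [-1.15,3,0,-0.1,2.05,0.5]
    - [-1.1,3,-0.05,-0.1,2.05,0.5]
    - [-1.1,3,-0.1,-0.1,2.05,0.5]
    - [-1.05,3,-0.1,-0.1,2.05,0.5]
    - [0,0,0,0,0,0]
    - [0,0,0,0,0,0]
    - [0,0,0,0,0,0]

```text
time: 14.32
ee_pos: [0.4488, -0.2506, 0.1426]
tcp_rot: [-179.8, -24.6, 1.2]
force: [0.3, -0.3, -1.6]
finger_gap: 0.741
finger_force: 46.4
```

Run:
```python
from plan import *
from station import arm
s=arm.observe();p,R=pose(s);print(p,s["tcp_rot"],s["force"],s["finger_gap"])
q,Rt=tool_for(.111,np.array([-.0006,.0001,-.011]));print(*rows(p,R,q,Rt,1))
snap(arm,"wrist","w8")
```

```text
[ 0.44875351 -0.25060373  0.14264442] [-179.81490114  -24.56125244    1.2476363 ] [ 0.30326097 -0.32901386 -1.58895311] 0.7405907729778405
[0.27, 0.13, -0.23, -0.21, 0.44, 0.04]
```

View pics/w8.png

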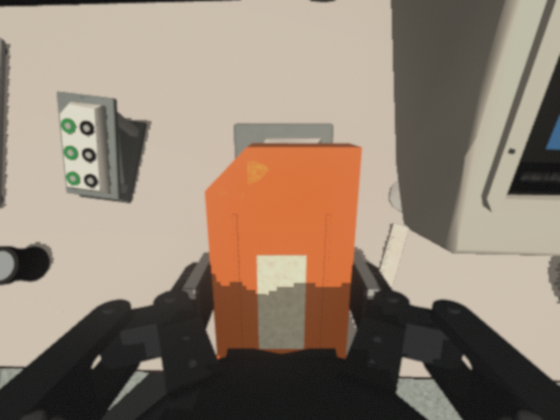

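Held cover sits over the large tray: its cut corner is at upper left (225,168) and the tray flange is visible behind at (235–333,124). I'll check the cover's lateral offset and yaw against the flange.

Run:
```python
from plan import *
from board import orange,rect
c=load("w8");X=cloud(c);RT=Ro.from_euler("xyz",[0,-25,YAW],degrees=True)
T=((X.reshape(-1,3)-TO)@RT.as_matrix()).reshape(X.shape)*1000
f=(c["d"]>0)&(abs(T[...,2]-9)<3.5)&(T[...,0]>40)&(T[...,0]<80)&(abs(T[...,1])<50)
q=T[f];print("flange z",np.median(q[:,2]).round(2),"x max",np.percentile(q[:,0],[99,100]).round(1),"y",np.percentile(q[:,1],[0,1,99,100]).round(1),f.sum())
# fits of edges: far edge per-column max x
for lab,idx,val in(("far",1,0),):
    ys=np.arange(-30,31,4);e=[q[abs(q[:,1]-y)<2,0].max() for y in ys];print("far edge slope deg",np.degrees(np.polyfit(ys,e,1)[0]).round(2),"mean",np.mean(e).round(2))
o=orange(c)&(T[...,2]>90);k=T[o];print("cover top z",np.median(k[:,2]).round(2),"y",np.percentile(k[:,1],[.5,99.5]).round(1),"x max",np.percentile(k[:,0],99.5).round(1),rect(k/1000))
A=np.c_[k[:,:2],np.ones(len(k))];print("tilt of top in tray frame (deg about..)",np.degrees(np.linalg.lstsq(A,k[:,2],rcond=None)[0][:2]).round(2))
```

```text
flange z 8.32 x max [66.8 66.8] y [-37.9 -36.8  37.6  38.1] 1767
far edge slope deg 0.0 mean 66.77
cover top z 120.18 y [-30.   32.6] x max 59.6 (array([13.3,  1.2]), array([113.4,  64.5]), -0.11)
tilt of top in tray frame (deg about..) [1.07 0.5 ]
```

Emit:
jog_arm:
  series:
    - [0.22,0.11,-0.23,-0.2,0.44,0]
    - [0,0,2,0,0,0]
    - [0,0,2,0,0,0]
    - [0,0,1.5,0,0,0]
    - [0,0,0.9,0,0,0]
    - [0,0,0,0,0,0]
    - [0,0,0,0,0,0]
    - [0,0,0,0,0,0]

```text
time: 15.38
ee_pos: [0.4772, -0.253, 0.0887]
tcp_rot: [179.9, -25.1, 1.2]
force: [-0.5, 0.1, -0.5]
finger_gap: 0.741
finger_force: 46.4
```

Run:
```python
from plan import *
from station import arm
s=arm.observe();p,R=pose(s);print(p,s["tcp_rot"],s["force"],s["finger_gap"])
q,Rt=tool_for(.047,np.array([-.0006,.0001,-.011]));print(*rows(p,R,q,Rt,1))
```

```text
[ 0.47715501 -0.25297381  0.08874525] [179.86480405 -25.10744167   1.1805363 ] [-0.45372831  0.13636233 -0.54493171] 0.7414035758335358
[-0.02, -0.17, 0.09, 0.14, -0.11, -0.02]
```

Emit:
jog_arm:
  series:
    - [-0.05,-0.19,0,0.1,-0.1,0]
    - [0,0,0.4,0,0,0]
    - [0,0,0.4,0,0,0]
    - [0,0,0,0,0,0]
    - [0,0,0,0,0,0]

```text
time: 16.0
ee_pos: [0.4798, -0.2505, 0.0805]
tcp_rot: [-180.0, -24.9, 1.2]
force: [0.7, -0.4, -1.5]
finger_gap: 0.741
finger_force: 46.4
```

Emit:
jog_arm:
  series:
    - [0,0,0.2,0,0,0]
    - [0,0,0.2,0,0,0]
    - [0,0,0.2,0,0,0]
    - [0,0,0,0,0,0]
    - [0,0,0,0,0,0]

```text
time: 16.62
ee_pos: [0.4823, -0.2505, 0.0752]
tcp_rot: [-180.0, -25.0, 1.2]
force: [0.3, -0.5, -1.2]
finger_gap: 0.738
finger_force: 46.4
```

Run:
```python
from plan import *
from station import arm
s=arm.observe();p,R=pose(s);print(p,s["tcp_rot"],s["force"],s["finger_gap"])
q,Rt=tool_for(.021,np.array([-.0006,.0001,-.011]));print(*rows(p,R,q,Rt,1))
```

```text
[ 0.482347   -0.25051489  0.07515898] [-179.9781941   -24.95410328    1.17236402] [ 0.34756047 -0.47628075 -1.16240053] 0.7375439827348819
[0.08, 0.07, 1.23, -0.01, 0.05, -0.03]
```

Emit:
jog_arm:
  series:
    - [0,0.03,0.2,0,0,0]
    - [0,0,0.2,0,0,0]
    - [0,0,0.2,0,0,0]
    - [0,0,0,0,0,0]
    - [0,0,0,0,0,0]

```text
time: 17.25
ee_pos: [0.4849, -0.2508, 0.0697]
tcp_rot: [-180.0, -25.0, 1.2]
force: [1.0, 0.5, -0.8]
finger_gap: 0.738
finger_force: 46.4
```

Emit:
jog_arm:
  series:
    - [0,0,0.2,0,0,0]
    - [0,0,0.2,0,0,0]
    - [0,0,0,0,0,0]
    - [0,0,0,0,0,0]

```text
time: 17.75
ee_pos: [0.4866, -0.2508, 0.0661]
tcp_rot: [-180.0, -25.0, 1.2]
force: [-0.3, 0.3, -1.0]
finger_gap: 0.737
finger_force: 46.4
```

Run:
```python
from plan import *
from station import arm
s=arm.observe();p,R=pose(s);print(p,s["tcp_rot"],s["force"],s["finger_gap"])
q,Rt=tool_for(.021,np.array([-.0006,.0001,-.011]));print(*rows(p,R,q,Rt,1))
```

```text
[ 0.48657023 -0.25075695  0.06608945] [-179.98018602  -24.95440279    1.1701673 ] [-0.31852549  0.2525452  -0.97783425] 0.7367286503236687
[0.08, 0.04, 0.23, -0.01, 0.05, -0.03]
```

No resistance so far, with about 2.3 mm to go.

Emit:
jog_arm:
  series:
    - [0,0,0.1,0,0,0]
    - [0,0,0.1,0,0,0]
    - [0,0,0,0,0,0]
    - [0,0,0,0,0,0]

```text
time: 18.25
ee_pos: [0.4874, -0.2507, 0.0643]
tcp_rot: [-180.0, -25.0, 1.2]
force: [0.1, -0.0, -1.4]
finger_gap: 0.74
finger_force: 46.4
```

Emit:
jog_arm:
  series:
    - [0,0,0.06,0,0,0]
    - [0,0,0.06,0,0,0]
    - [0,0,0,0,0,0]
    - [0,0,0,0,0,0]

```text
time: 18.75
ee_pos: [0.4878, -0.2508, 0.0637]
tcp_rot: [-180.0, -25.0, 1.2]
force: [-4.4, 0.4, 5.9]
finger_gap: 0.735
finger_force: 47.4
```

Emit:
jog_arm:
  series:
    - [0,0,0.05,0,0,0]
    - [0,0,0,0,0,0]
    - [0,0,0,0,0,0]

```text
time: 19.12
ee_pos: [0.4878, -0.2508, 0.0637]
tcp_rot: [-180.0, -25.0, 1.2]
force: [-9.6, 0.8, 10.0]
finger_gap: 0.739
finger_force: 48.3
```

Emit:
jog_arm:
  series:
    - [0,0,0,0,0,0]
    - [0,0,0,0,0,0]
    - [0,0,0,0,0,0]
    - [0,0,0,0,0,0]
  fingers: 1

```text
time: 19.62
ee_pos: [0.4882, -0.2507, 0.0627]
tcp_rot: [-180.0, -25.0, 1.2]
force: [-0.4, -0.5, 1.0]
finger_gap: 1.002
finger_force: 0.0
```

Emit:
jog_arm:
  series:
    - [0,0,-1,0,0,0]
    - [0,0,-3,0,0,0]
    - [0,0,-4,0,0,0]
    - [0,0,-4,0,0,0]
    - [0,0,-3,0,0,0]
    - [0,0,0,0,0,0]
    - [0,0,0,0,0,0]

```text
time: 20.5
ee_pos: [0.4245, -0.2518, 0.1983]
tcp_rot: [-180.0, -24.9, 1.2]
force: [0.1, 0.4, -0.1]
finger_gap: 0.997
finger_force: 0.0
```

Run:
```python
from plan import *
from board import orange,rect
from station import arm
s=arm.observe();print(s["ee_pos"],s["tcp_rot"],s["force"])
c=snap(arm,"wrist","w9");X=cloud(c);RT=Ro.from_euler("xyz",[0,-25,YAW],degrees=True)
T=((X.reshape(-1,3)-TO)@RT.as_matrix()).reshape(X.shape)*1000
k=T[orange(c)&(T[...,2]>28)];print("top z",np.median(k[:,2]).round(2),rect(k/1000))
A=np.c_[k[:,:2],np.ones(len(k))];print("tilt",np.degrees(np.linalg.lstsq(A,k[:,2],rcond=None)[0][:2]).round(2))
f=T[(c["d"]>0)&(abs(T[...,2]-8.3)<3)&(abs(T[...,0])<80)&(abs(T[...,1])<45)&~orange(c)];print("flange z",np.median(f[:,2]).round(2),rect(f/1000))
```

```text
[ 0.42452136 -0.25176078  0.19832599] [-179.96278125  -24.93136852    1.15692824] [ 0.08704106  0.39701678 -0.14814227]
top z 32.39 (array([4.6, 0.6]), array([132.1,  62.6]), -0.03)
tilt [2.41 0.46]
flange z 8.21 (array([-0.4,  0.1]), array([134.2,  76.1]), 0.02)
```

View pics/w9.png

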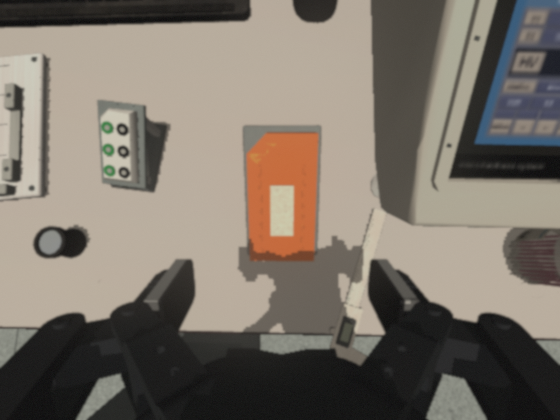

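The cover is on the tray, cut corner over cut corner at (258,145), with the flange visible round it from (245,125) to (320,260). The tilt fit may include stray pixels, so I'll repeat it with a tighter mask.

Run:
```python
from plan import *
from board import orange,rect
c=load("w9");X=cloud(c);RT=Ro.from_euler("xyz",[0,-25,YAW],degrees=True)
T=((X.reshape(-1,3)-TO)@RT.as_matrix()).reshape(X.shape)*1000
k=T[orange(c)&(abs(T[...,2]-32.4)<6)&(abs(T[...,0])<70)&(abs(T[...,1])<40)]
A=np.c_[k[:,:2],np.ones(len(k))]
for _ in range(4):
    x=np.linalg.lstsq(A,k[:,2],rcond=None)[0];r=k[:,2]-A@x;k=k[abs(r)<2];A=A[abs(r)<2]
print(len(k),"tilt",np.degrees(x[:2]).round(2),rect(k/1000))
for a in range(-60,61,20):
    m=abs(k[:,0]-a)<5;print(a,[np.median(k[m&(k[:,1]*g>8),2]).round(1) for g in(-1,1)])
```

```text
6729 tilt [-0.    0.13] (array([-0.2,  0.6]), array([122.5,  62.6]), -0.03)
-60 [np.float64(32.3), np.float64(32.5)]
-40 [np.float64(32.3), np.float64(32.4)]
-20 [np.float64(32.4), np.float64(32.5)]
0 [np.float64(32.5), np.float64(32.6)]
20 [np.float64(32.3), np.float64(32.5)]
40 [np.float64(32.3), np.float64(32.3)]
60 [np.float64(32.4), np.float64(32.5)]
```

Fully seated: tilt 0.1° or less, top 24 mm above the flange, centred within 0.6 mm. Gripper is clear and open.

```bash
python3 -c "
from station import arm
print(arm.sign_off())"
```

```text
the job is handed in; nothing more can be done
None
```

I pressed the cover square into the corner at about 8 N on each fence, re-gripped it and lowered it onto the 136 x 76 mm tray. It sits fully down on the flange, cut corner over cut corner, and is released; I handed the job in at about 20.5 s. The arm touched none of the bystanders as far as the forces and views showed, though I did not re-measure their positions.

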